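Close the roaster's gas union

TASK

Take the loose dust cap off the gas union and stand it on the counter clear of the union block. Run the union nut clockwise with the gripper's fingers until you feel it come up hand-tight, then tighten it about a sixth of a turn further with the big spanner, not with the fingers and not much more than that. Finally take the spanner off and leave it lying flat on the counter clear of the block; do not disturb the bowls or the glass.

Things in the scene. Friction and masses are not known exactly. Their poses are not given: they have to be found in the camera images.
- gas_block: The fixed union block: dark steel foot plate 110 x 110 x 12 mm screwed to the counter, on it an aluminium block 56 x 56 mm and a round shoulder of 80 mm diameter whose top is 47 mm above the counter. Origin: centre of the underside of the foot plate, on the counter; z up along the union's axis (the nut's axis). A short brass port sticks out to +x, 46 mm from the axis. It stands in a different place and yaw each time.
- nut_mid (a point): Centre of the captive hexagonal steel union nut, on its axis, mid height, 63 mm above the counter. The nut is 24 mm high (from 51 to 75 mm above the counter), 44 mm across flats, 51 mm across corners. Axes turn with the nut: z up, y square to one pair of flats (flats also every 60 deg round), x through a corner. Above it a brass hose tail, 14 mm thick (18 mm over its barbs), stands up to 99.5 mm above the counter. At the start the dust cap covers all this.
- union_nut (a joint): How far the nut has been run on, rad; grows clockwise as seen from above, starts between 0.3 and 1.0. It turns easily (about 0.08 N m) until it binds on the gasket: hand-tight comes 0.6 to 1.3 rad after the start, and is felt as a sharp rise of the torque. The nut does not move up or down noticeably.
- union_seat (a joint): How far the nut has been tightened beyond hand-tight, rad, clockwise; starts at 0. While the nut is hand-tight, gasket, hose tail and nut turn together against about 1.6 N m of friction, and stay where they are left. A sixth of a turn is 1.05.
- dust_cap: Loose aluminium dust cap (90 g), a cup 68 mm in diameter (inside 60) and 62 mm high standing mouth down over nut and hose tail on the round shoulder, with a knob on top of 26 mm diameter, from 62 to 94 mm above the origin. Origin: centre of its open lower rim; z up. It must rise at least 60 mm to clear the hose tail.
- union_spanner: The big loose open-ended spanner, about 0.26 kg, 199 mm long, lying flat on the counter: bare steel head 72 mm wide and 12 mm thick, black rubber-sleeved handle 24 mm wide and 16 mm thick from 104 mm behind the origin to 14 mm ahead of it. Origin: on its underside; x along the spanner towards the open jaws, z up. (The small all-steel spanner at the front edge is another, 179 mm long, too small for the nut.)
- spanner_jaw (a point): Where the nut's centre sits when the big spanner is fully on it: 80 mm ahead of the spanner's origin, 6 mm above its underside. The jaw gap is 46 mm wide, its flat inner end lies 26.5 mm behind this point and the prongs end 15 mm ahead of it. Axes as the spanner's: x out of the open end, y across the jaws; the nut's flats must be square to y. The spanner is slid on level from the side, anywhere within the nut's height.
- spanner_grip (a point): Point on the big spanner's handle, 110 mm behind the jaw centre, half-way up its thickness (8 mm above the underside): a good place to pinch it across its 24 mm width from above. x along the spanner towards the jaws.
- cup_bowl_1: White cupping bowl, 92 mm wide, 62 mm high, right of the work. Bystander. Origin: centre of its underside.
- cup_bowl_2: A second white cupping bowl of the same size. Bystander. Origin: centre of its underside.
- water_glass: Clear drinking glass, 80 mm wide, 91 mm high, on the left behind the work. Bystander. Origin: centre of its underside.
Mind the look-alikes: they are no part of the job. What is shaped like the dust_cap but red is not meant.

How it is judged (in metres and radians):
On the way, in this order (a step that is already met when the one before it is completed fails the run):
1. the dust cap is off the union and stands on the counter, let go (horizontal distance between dust_cap and gas_block above 0.09 m and height (world z) of dust_cap below 0.01 m and angle between dust_cap's own z axis and vertical below 0.15 rad and contact force between the fingers and dust_cap below 0.2 N), for 0.2 s.
2. the nut is run up hand-tight with the fingers on it (value of joint union_nut above 1.52 rad and contact force between the fingers and union_seat above 0.5 N), for 0.1 s.
3. the big spanner turns the nut about a sixth of a turn past hand-tight (value of joint union_seat above 0.7 rad and contact force between union_spanner and union_seat above 0.5 N), for 0.05 s.
At the end, for the whole second after the job is handed in: Nut 0.7 to 1.4 rad past hand-tight and not slackened over 0.2 rad on its thread; big spanner flat on the counter (within 10 mm, 0.15 rad), jaw centre over 70 mm from the union axis; cap upright (0.15 rad) on the counter, over 90 mm from the union axis; both at rest (value of joint union_seat between 0.7 and 1.4 rad and value of joint union_nut above 1.4 rad and height (world z) of each of union_spanner, dust_cap below 0.01 m and angle between each of union_spanner, dust_cap's own z axis and vertical below 0.15 rad and horizontal distance between spanner_jaw and gas_block above 0.07 m and linear speed of each of union_spanner, dust_cap below 0.02 m/s and horizontal distance between dust_cap and gas_block above 0.09 m); the robot touches nothing.
It fails at once if the nut is tightened more than 0.3 rad past hand-tight with the fingers on it (value of joint union_seat above 0.3 rad and contact force between the fingers and union_seat above 1 N).
It fails at once if the nut is overtightened (more than 1.4 rad past hand-tight) (value of joint union_seat above 1.4 rad).
It fails at once if a bowl or the glass is moved more than 3 cm (distance of any of cup_bowl_1, cup_bowl_2, water_glass from where it was at the start of the episode above 0.03 m).
It also fails if it takes over 72 s, if anything falls off the work surface, if the arm or the gripper's body presses on something with over 40 N, if the wrist force passes 120 N, or if a joint passes its speed limit or range.

ROBOT

A 6-joint arm with a two-finger parallel gripper is mounted at the origin on a cart in front of the work surface, level with it; the furniture and walls round the work are solid. World frame = base frame: x ahead of the robot, y to its left, z up, the work surface at z = 0. Lengths are in m, angles in degrees, forces in N, time in s.
With the tool pointing down it reaches from about 0.325 to 0.775 m from the base axis. Payload 5.5 kg.
Tool frame: the origin (TCP) lies at the centre of the arm's flange, where the gripper is bolted on; the fingertips stand 182 mm ahead of it and the grasp point (between the pads) lies 163 mm ahead of it; z points along the fingers, y is the line along which they close (so a half turn about z gives the same grasp; the last joint's range is limited). The gripper opens to 88 mm and grips with 3 to 60 N. Pads are 20 mm wide; open, the fingers measure 115 mm over their backs; the gripper's body (75 mm by 178 mm) begins 61 mm behind the grasp point.
Start: joints at [-71.946, 5.22, 70.514, -0, 104.267, -3.249], TCP at [0.218, -0.559, 0.405] pointing down, gripper open.
Joint ranges: [-164.24, 164.24], [-49.07, 125.15], [9.68, 141.18], [-86.29, 266.29], [3.28, 154.24], [-151.56, 151.56]. Speed limits (degrees/s): [147.25, 147.25, 172.46, 180, 180, 180].

INTERFACE

Orientations are given as [roll, pitch, yaw] about the fixed x, y, z axes, in that order (R = Rz(yaw) Ry(pitch) Rx(roll)).
In Python, from station import r gives the robot as it stands. The module is installed in compiled form; this text tells all that it offers. Calls block until the motion is done:
- r.reach(position, orientation): joint-space move of the TCP to a pose.
- r.servo_line(position, rotation=None, speed=0.15): straight line of the TCP; rotation=None keeps the orientation; speed is the mean speed in m/s.
- r.move_joints(angles): joint-space move.
- r.let_go() and r.grab(squeeze=None): open the fingers fully, or close them until they stop; squeeze is the grip in N (None keeps the last).
- r.wait(seconds).
- r.inverse_kinematics(position, orientation): joint angles nearest the present ones, or None.
- r.sense(): the state.
- r.snapshot(name): name is "scene" or "top" or "wrist"; returns a dict with "frame" (420x560x3 uint8, red, green, blue), "fx", "fy", "cx", "cy" (pixels), "R" (3x3) and "t" (3): a world point X has camera coordinates R X + t. Camera axes: x right, y down, z forward; pixel columns grow to the right and rows downward; lengths in m; the calibration is good to about 2 mm. A picture is of the moment at which its call begins. There is no depth.
A pose or a line that the arm cannot do raises r.IKError and nothing moves.
- r.hand_in(): hands the job in; it is judged then, once.
The state is a dict: "clock": time; "joints": joint angles; "joint_vel": joint speeds; "joint_torque": joint torques, N m; "tcp_pos": TCP position; "orientation": TCP orientation; "contact_force": force on the tool from outside, world axes, zero at the start; "torque": the same for the moment, N m; "opening": finger opening in m; "gripper_force": force on a finger pad.
Only numpy, scipy, OpenCV 4.12 (cv2) and the standard library are available. Lean on these libraries where they do the work, as an engineer would, in place of code of your own. Each camera call takes 0.05 s, during which the arm holds its last target. There are 200 camera calls.

## Working session

There is one attempt and no reset: what is moved stays moved. The work goes in short steps, each a Python script; the robot and the scene stay as the last script left them, time stands still between calls to the robot, and variables do not carry over. Pictures are saved under pics/ and viewed, at most 10 in all, crops included, and the job is handed in when it is done.

```bash
mkdir -p pics; cat > h.py <<'E'
import numpy as np, cv2
from station import r
def snap(n,f):
    s=r.snapshot(n); cv2.imwrite('pics/'+f,cv2.cvtColor(s['frame'],cv2.COLOR_RGB2BGR)); return s
def ray(s,u,v,z):
    R=np.array(s['R']);t=np.array(s['t']);c=-R.T@t
    d=R.T@np.array([(u-s['cx'])/s['fx'],(v-s['cy'])/s['fy'],1]); return c+d*(z-c[2])/d[2]
def proj(s,X):
    p=np.array(s['R'])@np.array(X)+np.array(s['t']); return np.array([p[0]/p[2]*s['fx']+s['cx'],p[1]/p[2]*s['fy']+s['cy']])
E
python3 - <<'E'
from h import *
import pickle
a=snap('top','top0.png');b=snap('scene','scene0.png')
pickle.dump({'top':a,'scene':b},open('s0.pkl','wb'))
im=np.hstack([cv2.imread('pics/top0.png'),cv2.imread('pics/scene0.png')])
for s in (a,b): print(s['fx'],-np.array(s['R']).T@s['t'],np.array(s['R'])[2])
print(r.sense()['clock'])
E
```

```text
500.02681947055396 [ 0.27125996 -0.1706511   1.50162399] [ 0.19159987 -0.01418793 -0.98137057]
476.51375388704946 [-0.20634816  0.55847385  0.97002324] [ 0.53651235 -0.54388306 -0.64524857]
0.1
```

View pics/top0.png

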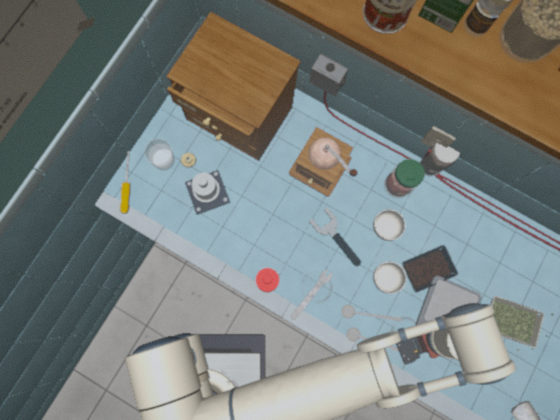

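View pics/scene0.png

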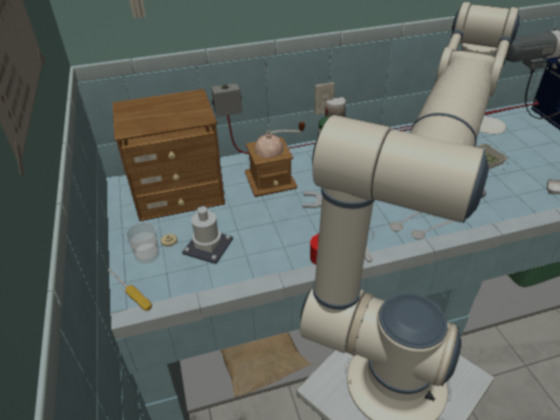

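The top view shows the block with the grey aluminium cap at about (207,188), a red look-alike cap at (267,280), the black-handled big spanner from (323,222) to (358,262), and a small all-steel spanner at (312,295). The grey cap on the block and the black-handled spanner fit the description. I'll confirm both in a crop.

```bash
python3 - <<'E'
import cv2,numpy as np
i=cv2.imread('pics/top0.png')
a=cv2.resize(i[155:225,170:240],(396,396),interpolation=cv2.INTER_CUBIC)
b=cv2.resize(i[200:270,300:370],(396,396),interpolation=cv2.INTER_CUBIC)
cv2.imwrite('pics/crop.png',np.hstack([a,b]))
E
```

```text
(no output)
```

View pics/crop.png

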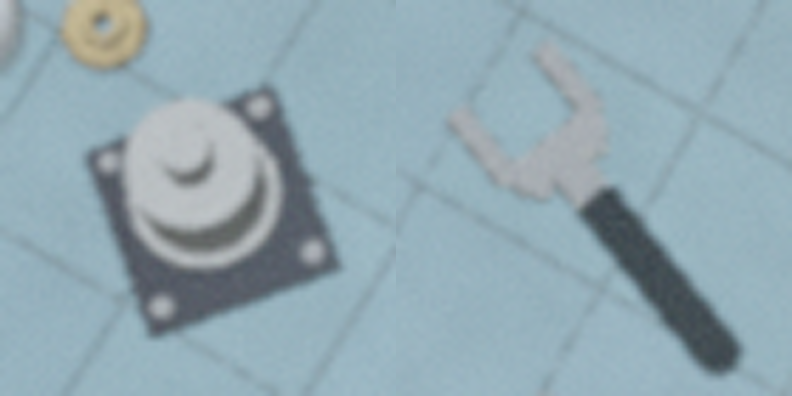

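The crop confirms the grey cap on the block (plate corners at crop (87,155), (270,85), (340,268), (150,337)) and the big spanner (prong tips near (455,115) and (540,45), handle end near (725,370)).

```bash
python3 - <<'E'
from h import *
import pickle
s=pickle.load(open('s0.pkl','rb'))['top']
k=396/70
P=[ray(s,170+u/k,155+v/k,.012)[:2] for u,v in [(87,155),(270,85),(340,268),(150,337)]]
c=np.mean(P,0);print('block',c,[np.linalg.norm(P[i]-P[i-1]) for i in range(4)],[np.degrees(np.arctan2(*(P[i]-P[i-1])[::-1]))%90 for i in range(4)])
print('knob',ray(s,170+188/k,155+150/k,.141),'captop',ray(s,170+189/k,155+160/k,.109))
q=lambda u,v,z:ray(s,300+(u-396)/k,200+v/k,z)[:2]
tip=(q(545,44,.012)+q(454,116,.012))/2; he=q(722,370,.012); nk=q(598,202,.014)
d=tip-he;print('tip',tip,'end',he,'neck',nk,np.linalg.norm(d),np.degrees(np.arctan2(d[1],d[0])))
d/=np.linalg.norm(d);print('jaw',tip-.015*d,'grip',tip-.125*d)
for n,u,v in [('glass',160,154),('washer',188,160),('red',267,280),('bowl1',389,225),('bowl2',389,278),('mill',318,165),('drawer',262,155),('drawl',172,90),('edge',100,205),('edge2',250,290),('yell',126,197)]: print(n,ray(s,u,v,0)[:2].round(3))
# IK check at block
for yaw in range(-180,180,30):
    print(yaw, r.inverse_kinematics([c[0],c[1],.45],[180,0,yaw]) is not None,r.inverse_kinematics([c[0],c[1],.23],[180,0,yaw]), end='\n')
E
```

```text
block [0.6250371  0.00617972] [np.float64(0.10684251499606384), np.float64(0.10586298323922332), np.float64(0.10934419267963165), np.float64(0.10787356170760383)] [np.float64(20.805339401264394), np.float64(22.633278513223857), np.float64(21.88522030827548), np.float64(21.280488138046692)]
knob [0.62504002 0.00371045 0.141     ] captop [0.62814551 0.00711546 0.109     ]
tip [ 0.56141427 -0.33247009] end [ 0.407118   -0.44875599] neck [ 0.49550531 -0.38420599] 0.19320908500071945 37.00362702803827
jaw [ 0.54943531 -0.34149808] grip [ 0.4615896  -0.40770329]
glass [0.748 0.16 ]
washer [0.73  0.072]
red [ 0.362 -0.179]
bowl1 [ 0.533 -0.55 ]
bowl2 [ 0.372 -0.544]
mill [ 0.72  -0.334]
drawer [ 0.75  -0.159]
drawl [0.963 0.133]
edge [0.583 0.333]
edge2 [ 0.332 -0.129]
yell [0.609 0.256]
-180 True [ -2.55162943  11.04434857  81.90986523   0.          87.0457862
 -92.55162943]
-150 True [  -2.55162943   11.04434857   81.90986523    0.           87.0457862
 -122.55162943]
-120 False None
-90 False None
-60 True [-2.55162943e+00  1.10443486e+01  8.19098652e+01 -2.54444375e-14
  8.70457862e+01  1.47448371e+02]
-30 True [-2.55162943e+00  1.10443486e+01  8.19098652e+01 -2.54444375e-14
  8.70457862e+01  1.17448371e+02]
0 True [-2.55162943e+00  1.10443486e+01  8.19098652e+01 -2.54444375e-14
  8.70457862e+01  8.74483706e+01]
30 True [-2.55162943e+00  1.10443486e+01  8.19098652e+01 -2.54444375e-14
  8.70457862e+01  5.74483706e+01]
60 True [-2.55162943e+00  1.10443486e+01  8.19098652e+01 -2.54444375e-14
  8.70457862e+01  2.74483706e+01]
90 True [-2.55162943 11.04434857 81.90986523  0.         87.0457862  -2.55162943]
120 True [ -2.55162943  11.04434857  81.90986523   0.          87.0457862
 -32.55162943]
150 True [ -2.55162943  11.04434857  81.90986523   0.          87.0457862
 -62.55162943]
```

```bash
python3 - <<'E'
from h import *
import pickle
r.reach([.625,.006,.44],[180,0,40])
s=snap('wrist','w1.png'); pickle.dump(s,open('s1.pkl','wb'))
st=r.sense();print(st['clock'],st['tcp_pos'],st['orientation'],st['contact_force'],st['torque'])
print(-np.array(s['R']).T@s['t'],np.array(s['R'])[2],s['fx'])
for z in (.141,.109,.012): print(z,proj(s,[.625,.006,z]))
E
```

```text
2.625 [0.62498851 0.0050259  0.43996211] [1.79994773e+02 1.15821734e-02 3.99165374e+01] [-0.32296383 -0.88287945 -0.93536316] [-0.04847213 -0.02552601 -0.05726026]
[0.68821587 0.05781878 0.42009849] [-0.23381499 -0.19436589 -0.95265547] 290.8965740685483
0.141 [277.3996307  202.93498023]
0.109 [277.48886737 194.78812666]
0.012 [277.67899884 177.43009198]
```

View pics/w1.png

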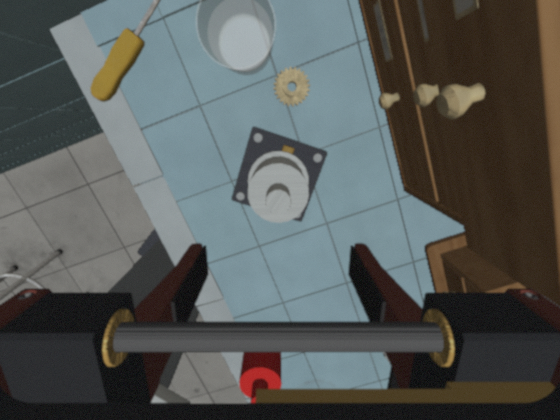

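The wrist view shows the cap's top disc centred near (279,193), plate corners at (258,128), (327,153) and (233,200), and the port at (288,151). I'll fit these more precisely with an enlarged crop.

```bash
python3 - <<'E'
from h import *
import pickle
s=pickle.load(open('s1.pkl','rb'))
i=cv2.imread('pics/w1.png')
c=cv2.resize(i[115:235,215:345],(780,720),interpolation=cv2.INTER_CUBIC)
for x,y,rr in cv2.HoughCircles(cv2.GaussianBlur(cv2.cvtColor(c,6),(9,9),0),cv2.HOUGH_GRADIENT,1.5,10,param1=60,param2=40,minRadius=50,maxRadius=230)[0][:8]: print(x/6+215,y/6+115,rr/6)
cv2.imwrite('pics/c1.png',c[:600])
for uv in [(258,128),(327,153),(233,200),(280,176.5)]: print(ray(s,*uv,.012)[:2])
E
```

```text
278.125 181.125 30.383331
279.625 180.375 28.883331
279.375 182.875 32.158337
280.125 184.625 34.208332
277.625 184.125 33.00833
276.875 179.875 28.783335
278.375 194.625 31.208334
278.125 192.625 30.683334
[0.65980011 0.06985386]
[ 0.69522385 -0.02432477]
[0.55761416 0.03446807]
[0.62814528 0.00433411]
```

View pics/c1.png

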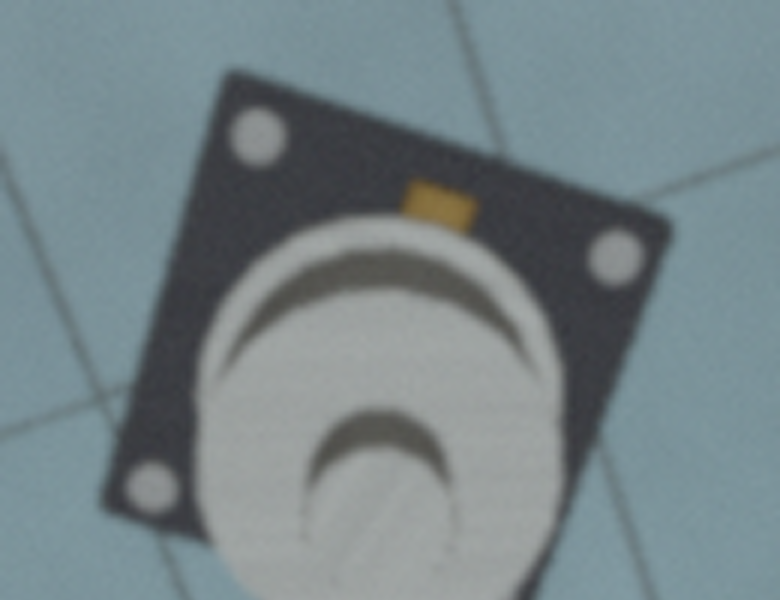

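```bash
python3 - <<'E'
from h import *
import pickle
s=pickle.load(open('s1.pkl','rb'))
print(ray(s,278.2,181.5,.047),ray(s,278.3,194.6,.109),ray(s,278.5,202.6,.141))
E
cat >> h.py <<'E'
def pose(): 
    st=r.sense(); print('t%.1f'%st['clock'],np.round(st['tcp_pos'],4),np.round(st['orientation'],1),'F',np.round(st['contact_force'],1),'T',np.round(st['torque'],2),'op %.4f gf %.1f'%(st['opening'],st['gripper_force'])); return st
E
python3 - <<'E'
from h import *
X,Y=.6255,.0055
r.servo_line([X,Y,.296],speed=.12); pose()
r.grab(15); pose()
r.servo_line([X,Y,.39],speed=.12); pose()
r.servo_line([.50,-.135,.39],speed=.25)
r.servo_line([.50,-.135,.252],speed=.12)
r.servo_line([.50,-.135,.2485],speed=.02); pose()
r.let_go(); pose()
r.servo_line([.50,-.135,.33],speed=.2)
r.reach([X,Y,.40],[180,0,40])
s=snap('wrist','w2.png');t=snap('top','t2.png')
import pickle;pickle.dump((s,t),open('s2.pkl','wb'));pose()
a=cv2.imread('pics/w2.png')
cv2.imwrite('pics/w2b.png',cv2.resize(a[90:290,170:390],(660,600),interpolation=cv2.INTER_CUBIC))
E
```

```text
[0.62673078 0.006464   0.047     ] [0.62573998 0.00545167 0.109     ] [0.62597392 0.00538166 0.141     ]
t4.0 [0.6257 0.0055 0.2972] [ 1.799e+02 -1.000e-01  4.000e+01] F [ 0.7 -0.1 -0.4] T [-0.05  0.    0.04] op 0.0876 gf 0.0
t5.0 [0.6255 0.0055 0.296 ] [-180.    0.   40.] F [-0.1  1.2  0.1] T [-0.   -0.05  0.03] op 0.0256 gf 15.0
t5.9 [0.6255 0.0055 0.3888] [-1.799e+02  1.000e-01  4.000e+01] F [ 0.3 -0.3 -1.9] T [-0.04  0.02 -0.03] op 0.0257 gf 15.0
t8.4 [ 0.5001 -0.1351  0.2489] [179.9  -0.   40. ] F [ 0.5 -0.2  0.8] T [-0.08 -0.13  0.03] op 0.0256 gf 15.0
t9.5 [ 0.5    -0.135   0.2485] [180.   0.  40.] F [ 0.2 -0.4 -0.2] T [-0.04 -0.02 -0.03] op 0.0875 gf 0.0
t10.9 [0.6249 0.0041 0.3989] [-1.799e+02  1.000e-01  3.990e+01] F [-0.2 -0.5  0.3] T [-0.04 -0.07 -0.01] op 0.0875 gf 0.0
```

View pics/w2b.png

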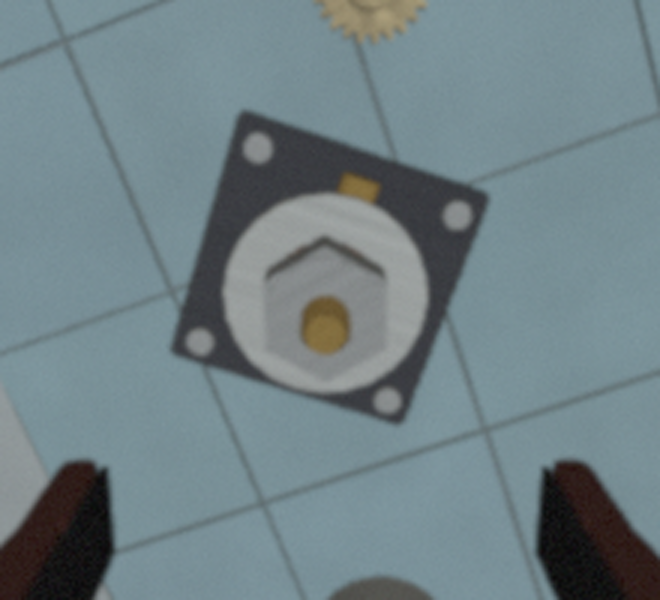

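The cap is off. The nut's hexagon is centred near crop (325,311), with its left and right flats vertical at x = 264 and 386. That puts them square to the closing line at yaw 40, so I can grip it there.

```bash
python3 - <<'E'
from h import *
import pickle
s,t=pickle.load(open('s2.pkl','rb'))
f=lambda u,v,z:ray(s,170+u/3,90+v/3,z)
print(f(325,311,.075),f(326.5,292.5,.047),f(326,328,.0995))
a,b=f(386,280,.075),f(386,358,.075);d=b-a;print('flat dir',np.degrees(np.arctan2(d[1],d[0]))%60)
a,b=f(264,275,.075),f(264,360,.075);d=b-a;print('flat dir',np.degrees(np.arctan2(d[1],d[0]))%60)
X,Y=.6262,.006
r.servo_line([X,Y,.25],rotation=[180,0,40],speed=.15)
r.servo_line([X,Y,.237],speed=.05); p0=pose()
r.grab(5); r.wait(.3); pose()
r.grab(25); r.wait(.2); pose()
for yaw in (37,34,31):
    r.reach([X,Y,.237],[180,0,yaw]); pose()
E
```

```text
[0.62746669 0.00719743 0.075     ] [0.62789379 0.00685726 0.047     ] [0.62815666 0.00728976 0.0995    ]
flat dir 41.297763948080075
flat dir 38.8436088621429
t12.5 [0.6261 0.006  0.2364] [-180.    0.   40.] F [-0.7  0.1  0.4] T [-0.06 -0.02 -0.01] op 0.0877 gf 0.0
t13.5 [0.6262 0.0061 0.2371] [-180.   -0.   40.] F [-1.9  1.   0.3] T [0.1  0.16 0.02] op 0.0440 gf 5.0
t14.0 [0.6262 0.0061 0.237 ] [-180.    0.   40.] F [-2.1  1.   1.8] T [0.2  0.26 0.04] op 0.0438 gf 25.0
t14.2 [0.6261 0.0061 0.237 ] [-180.     0.    37.1] F [-2.1  1.9  2.1] T [ 0.28  0.37 -0.04] op 0.0435 gf 24.9
t14.5 [0.6261 0.0062 0.2371] [-180.     0.    34.1] F [-2.9  2.1  1.3] T [ 0.4   0.5  -0.04] op 0.0435 gf 24.9
t14.7 [0.6261 0.0062 0.237 ] [-180.     0.    31.1] F [-3.3  3.5  3.4] T [ 0.53  0.63 -0.09] op 0.0439 gf 24.9
```

```bash
python3 - <<'E'
from h import *
X,Y=.6262,.006
for yaw in np.arange(28,-45,-3):
    r.reach([X,Y,.237],[180,0,yaw]); s=r.sense(); print(yaw,'%.1f'%s['clock'],np.round(s['orientation'][2],1),np.round(s['contact_force'],1),np.round(s['torque'],2),round(s['opening'],4))
    if abs(s['torque'][2])>.45: break
E
```

```text
28 15.0 28.1 [-4.2  2.9  2.9] [ 0.64  0.71 -0.09] 0.0437
25 15.2 25.1 [-4.2  3.   3.5] [ 0.65  0.71 -0.01] 0.0439
22 15.5 22.1 [-3.9  3.6  3.4] [ 0.65  0.68 -0.1 ] 0.0435
19 15.7 19.1 [-4.7  3.9  2.7] [ 0.75  0.76 -0.12] 0.044
16 16.0 16.1 [-4.5  4.3  2.5] [ 0.8   0.73 -0.07] 0.0438
13 16.2 13.1 [-4.6  4.4  3.3] [ 0.8   0.83 -0.07] 0.0439
10 16.5 10.1 [-4.9  4.   4.4] [ 0.88  0.8  -0.05] 0.0437
7 16.7 7.1 [-3.6  5.4  4.3] [ 0.93  0.84 -0.08] 0.0437
4 17.0 4.1 [-4.   5.3  3.7] [ 1.02  0.82 -0.06] 0.0438
1 17.2 1.2 [-5.3  5.7  4.2] [ 1.04  0.85 -0.1 ] 0.0437
-2 17.5 -1.8 [-4.4  6.   3.8] [ 1.12  0.82 -0.05] 0.0437
-5 17.7 -4.8 [-5.2  6.3  3.2] [ 1.11  0.82 -0.06] 0.0438
-8 18.0 -7.8 [-4.1  6.6  3.1] [ 1.15  0.82 -0.09] 0.044
-11 18.2 -10.8 [-5.3  7.5  3.7] [1.22 0.81 0.16] 0.0437
-14 18.5 -13.7 [-3.7  6.2  2.8] [1.14 0.5  0.91] 0.044
```

```bash
python3 - <<'E'
from h import *
X,Y=.6262,.006
r.reach([X,Y,.237],[180,0,-15.5]); pose(); r.wait(.4); pose()
r.reach([X,Y,.237],[180,0,-14]); pose()
r.let_go(); pose()
r.servo_line([X,Y,.34],speed=.2)
r.reach([.50,-.135,.34],[180,0,40])
r.servo_line([.50,-.135,.2487],speed=.15); r.grab(15); print(r.sense()['opening'])
r.servo_line([.50,-.135,.37],speed=.2)
r.reach([.60,.16,.37],[180,0,40])
r.servo_line([.60,.16,.252],speed=.15)
r.servo_line([.60,.16,.2487],speed=.02); r.let_go(); pose()
r.servo_line([.60,.16,.34],speed=.25)
r.reach([X,Y,.40],[180,0,46.5]); r.wait(.2)
s=snap('wrist','w3.png')
import pickle;pickle.dump(s,open('s3.pkl','wb'));pose()
a=cv2.imread('pics/w3.png')
cv2.imwrite('pics/w3b.png',cv2.resize(a[140:240,220:340],(720,600),interpolation=cv2.INTER_CUBIC))
E
```

```text
t18.7 [0.6263 0.0072 0.2371] [-179.9   -0.   -15.2] F [-2.3  6.3  2.1] T [1.09 0.39 1.13] op 0.0447 gf 26.3
t19.1 [0.6263 0.0072 0.2371] [-179.9   -0.   -15.2] F [-1.   5.6  2.2] T [1.08 0.37 1.15] op 0.0444 gf 26.3
t19.4 [0.6263 0.0071 0.2371] [-179.9   -0.   -13.8] F [-2.6  6.7  2.8] T [1.11 0.38 0.48] op 0.0444 gf 25.1
t20.2 [0.6262 0.006  0.237 ] [180.  -0. -14.] F [ 0.1 -0.5  0.2] T [ 0.   -0.02  0.01] op 0.0877 gf 0.0
0.02553322695914693
t28.0 [0.6    0.16   0.2487] [-180.    0.   40.] F [-0.9 -0.1 -0.4] T [ 0.02 -0.06 -0.01] op 0.0880 gf 0.0
t29.4 [0.6261 0.0075 0.3991] [-179.9    0.    46.6] F [-0.3  0.2 -0.8] T [ 0.   -0.01  0.  ] op 0.0878 gf 0.0
```

View pics/w3b.png

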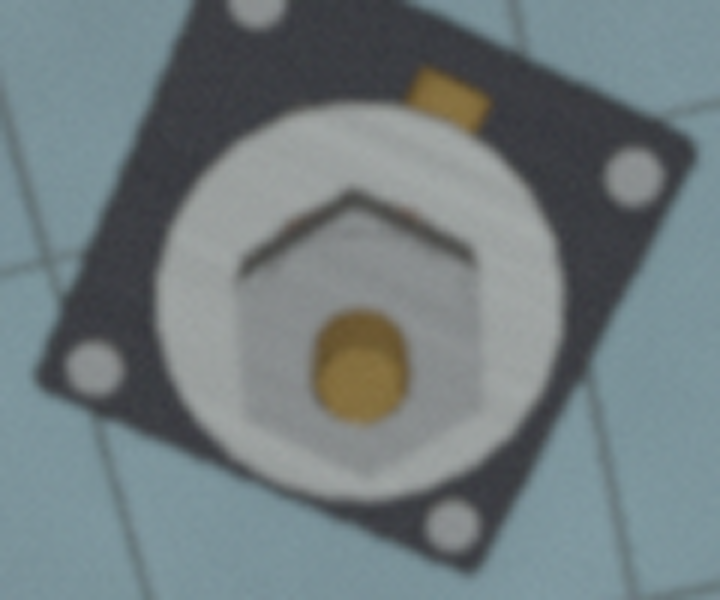

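The nut is hand-tight. Its flats have about the same direction as the image's vertical, tilted roughly 2–3°: left edge (238,272)→(243,415), right edge (475,265)→(484,410). I'll compute the exact angle, then fetch the spanner.

```bash
python3 - <<'E'
from h import *
import pickle
s=pickle.load(open('s3.pkl','rb'))
f=lambda u,v,z:ray(s,220+u/6,140+v/6,z)
for a,b in [((238,275),(243,415)),((474,268),(484,410))]:
    d=f(*a,.075)-f(*b,.075);print('flat',np.degrees(np.arctan2(d[1],d[0])))
P=[f(*p,.075) for p in [(238,275),(243,415),(474,268),(484,410)]];print('nut c',np.mean(P,0),'shoulder',f(360,300,.047),'tail',f(361,375,.0995))
r.reach([.4616,-.4077,.36],[180,0,37]); r.wait(.2)
s=snap('wrist','w4.png');pickle.dump(s,open('s4.pkl','wb'));pose()
print('grip px',proj(s,[.4616,-.4077,.016]),'jaw',proj(s,[.5494,-.3415,.012]))
E
```

```text
flat 47.58374950359209
flat 51.87794991496988
nut c [0.62675911 0.00664585 0.075     ] shoulder [0.62759419 0.00731086 0.047     ] tail [0.62762663 0.0073778  0.0995    ]
t31.3 [ 0.4622 -0.4071  0.3601] [180.   -0.   37.1] F [ 0.1 -0.2  1.2] T [-0.08  0.03 -0.02] op 0.0874 gf 0.0
grip px [278.23872118 193.33547267] jaw [278.51350997  90.55785287]
```

View pics/w4.png

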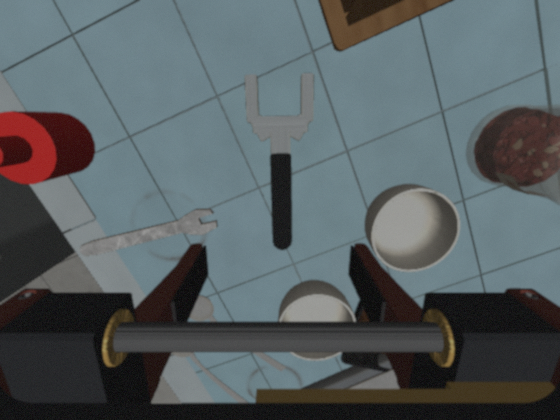

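The spanner lies straight ahead in the view: prong tips at y≈73 (mid x≈279.5), jaw bottom at y≈119, handle end at (283,249). The bowls at (412,228) and (318,318) are clear of the fingers.

```bash
python3 - <<'E'
from h import *
import pickle
s=pickle.load(open('s4.pkl','rb'))
t=ray(s,279.6,73,.012)[:2];e=ray(s,283,249,.010)[:2];j=ray(s,280,119,.012)[:2]
d=t-e;L=np.linalg.norm(d);d/=L;a=np.degrees(np.arctan2(d[1],d[0]))
jaw=t-.015*d; g=jaw-.110*d
print(L,a,jaw,g,'inner->',j+.0265*d)
r.servo_line([*g,.20],rotation=[180,0,a],speed=.15)
r.servo_line([*g,.185],speed=.05); pose()
r.grab(60); pose()
r.servo_line([*g,.30],speed=.2)
# over to a stand-off short of the nut, above nut height
a2=48.5;u=np.array([np.cos(np.radians(a2)),np.sin(np.radians(a2))]);N=np.array([.627,.0071])
p=N-.110*u-.062*u
r.reach([*p,.30],[180,0,a2])
r.servo_line([*p,.242],speed=.12); r.wait(.3); pose()
s=snap('wrist','w5.png');pickle.dump(s,open('s5.pkl','wb'))
E
```

```text
0.19978720138293474 38.46329507052319 [ 0.55170451 -0.3415777 ] [ 0.46557376 -0.40999915] inner-> [ 0.54845883 -0.34347991]
t33.0 [ 0.4655 -0.4098  0.1844] [-179.9    0.    38.5] F [-0.2  1.1  0. ] T [-0.02  0.02  0.04] op 0.0878 gf 0.0
t34.0 [ 0.4655 -0.41    0.185 ] [-180.     0.    38.5] F [-0.2  0.1 -0.2] T [0.05 0.03 0.02] op 0.0235 gf 60.0
t36.8 [ 0.5132 -0.1218  0.2429] [179.9  -0.   48.5] F [ 0.7  0.2 -2.5] T [-0.1  -0.02  0.04] op 0.0240 gf 60.0
```

View pics/w5.png

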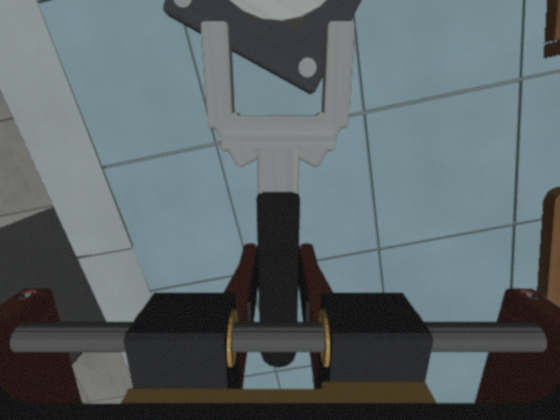

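The spanner sits straight in the hand. The jaw gap runs from x≈231 to 325 (centre 278), tips at y≈22, and the shoulder is visible ahead at the top. I'll slide it on, watching the forces.

```bash
cat >> h.py <<'E'
a2=48.5;U=lambda a:np.array([np.cos(np.radians(a)),np.sin(np.radians(a))]);N=np.array([.627,.0071])
E
python3 - <<'E'
from h import *
import pickle
s=pickle.load(open('s5.pkl','rb'))
u=U(a2);v=np.array([-u[1],u[0]])
m=ray(s,278,22,.069)[:2]-N;i=ray(s,278,115,.069)[:2]-N;print('tip',m@u,m@v,'inner',i@u,i@v)
for x in [-.036,-.028,-.022,-.016,-.010,-.005,-.002]:
    p=N+(x-.11)*u; r.servo_line([*p,.242],speed=.06); st=r.sense(); F=np.array(st['contact_force'][:2]); q=np.array(st['tcp_pos'][:2])-N
    print(x,'%.1f'%st['clock'],'along %.4f lat %.4f'%(q@u+.11,q@v),'Fu %.1f Fv %.1f'%(F@u,F@v),'T',np.round(st['torque'],2),round(st['orientation'][2],1))
    if abs(F@u)>12 or abs(F@v)>12: break
E
```

```text
tip -0.04757709594612182 -6.357591897628652e-06 inner -0.08834824934972775 -5.2816361771376206e-05
-0.036 37.4 along -0.0357 lat 0.0001 Fu -0.4 Fv -0.5 T [-0.1   0.08 -0.  ] 48.5
-0.028 37.7 along -0.0278 lat 0.0000 Fu 0.0 Fv 0.2 T [-0.08  0.01  0.01] 48.5
-0.022 38.0 along -0.0217 lat 0.0000 Fu 0.2 Fv 0.7 T [-0.11  0.05  0.01] 48.5
-0.016 38.2 along -0.0157 lat 0.0000 Fu 0.1 Fv -1.1 T [-0.04  0.04  0.03] 48.5
-0.01 38.5 along -0.0097 lat 0.0000 Fu -0.2 Fv -0.9 T [-0.03  0.05  0.03] 48.5
-0.005 38.7 along -0.0047 lat 0.0000 Fu 0.0 Fv 0.0 T [-0.11 -0.01  0.  ] 48.5
-0.002 39.0 along -0.0019 lat 0.0000 Fu -0.4 Fv -0.7 T [-0.05  0.02 -0.01] 48.5
```

```bash
python3 - <<'E'
from h import *
on=None
for a in np.arange(a2-3,-25,-3):
    p=N-.112*U(a); r.reach([*p,.242],[180,0,a]); st=r.sense(); q=np.array(st['tcp_pos'][:2])-N; F=np.array(st['contact_force'][:2])
    ang=np.degrees(np.arctan2(-q[1],-q[0])); v=np.array([-U(a)[1],U(a)[0]])
    print('%.1f'%a,'%.1f'%st['clock'],'ang %.1f rad %.4f'%(ang,np.hypot(*q)),'Fu %.1f Fv %.1f'%(F@U(a),F@v),'T',np.round(st['torque'],2),round(st['orientation'][2],1),round(st['opening'],4))
    if on is None and abs(F@v)>8: on=ang; print('on')
    if abs(F@v)>45 or abs(F@U(a))>30: print('STOP');break
    if on is not None and on-ang>=54: break
E
```

```text
45.5 39.2 ang 45.5 rad 0.1121 Fu -0.9 Fv -1.1 T [-0.23 -0.01 -0.05] 45.6 0.0237
42.5 39.5 ang 42.7 rad 0.1120 Fu 0.7 Fv -1.8 T [-0.33 -0.33 -0.05] 42.6 0.0235
39.5 39.7 ang 39.9 rad 0.1117 Fu 3.2 Fv -6.3 T [-0.54 -0.9   0.35] 39.6 0.0234
36.5 40.0 ang 36.9 rad 0.1115 Fu 3.8 Fv -5.3 T [-0.47 -0.96  0.36] 36.6 0.0236
33.5 40.2 ang 33.9 rad 0.1114 Fu 5.2 Fv -5.8 T [-0.44 -0.94  0.45] 33.6 0.0238
30.5 40.5 ang 30.9 rad 0.1114 Fu 5.7 Fv -5.8 T [-0.52 -0.95  0.36] 30.6 0.0236
27.5 40.7 ang 27.9 rad 0.1114 Fu 4.9 Fv -5.4 T [-0.51 -0.96  0.35] 27.6 0.0237
24.5 41.0 ang 24.9 rad 0.1114 Fu 4.7 Fv -5.9 T [-0.53 -0.88  0.43] 24.6 0.0237
21.5 41.2 ang 21.8 rad 0.1114 Fu 5.0 Fv -5.0 T [-0.55 -0.82  0.4 ] 21.6 0.0236
18.5 41.5 ang 18.8 rad 0.1114 Fu 4.1 Fv -5.0 T [-0.65 -0.79  0.45] 18.6 0.0234
15.5 41.7 ang 15.8 rad 0.1114 Fu 5.3 Fv -3.7 T [-0.61 -0.8   0.49] 15.6 0.0234
12.5 42.0 ang 12.8 rad 0.1114 Fu 4.8 Fv -3.7 T [-0.65 -0.76  0.44] 12.6 0.0239
9.5 42.2 ang 9.8 rad 0.1114 Fu 4.1 Fv -4.6 T [-0.69 -0.7   0.46] 9.6 0.0235
6.5 42.5 ang 6.8 rad 0.1114 Fu 4.1 Fv -4.2 T [-0.68 -0.65  0.47] 6.6 0.0233
3.5 42.7 ang 3.8 rad 0.1114 Fu 4.8 Fv -5.3 T [-0.74 -0.62  0.48] 3.6 0.0234
0.5 43.0 ang 0.8 rad 0.1114 Fu 4.1 Fv -4.3 T [-0.75 -0.61  0.49] 0.6 0.0235
-2.5 43.2 ang -2.2 rad 0.1114 Fu 4.5 Fv -3.7 T [-0.74 -0.52  0.47] -2.4 0.0231
-5.5 43.5 ang -5.2 rad 0.1114 Fu 4.3 Fv -3.1 T [-0.73 -0.51  0.52] -5.4 0.0233
-8.5 43.7 ang -8.2 rad 0.1114 Fu 3.9 Fv -4.3 T [-0.74 -0.46  0.47] -8.4 0.0239
-11.5 44.0 ang -11.2 rad 0.1114 Fu 3.6 Fv -3.7 T [-0.75 -0.4   0.51] -11.4 0.0232
-14.5 44.2 ang -14.2 rad 0.1114 Fu 3.9 Fv -3.6 T [-0.76 -0.39  0.55] -14.4 0.0234
-17.5 44.5 ang -17.2 rad 0.1114 Fu 4.5 Fv -3.9 T [-0.8  -0.32  0.51] -17.4 0.0235
-20.5 44.7 ang -20.2 rad 0.1114 Fu 4.0 Fv -2.7 T [-0.86 -0.24  0.54] -20.4 0.0238
-23.5 45.0 ang -23.2 rad 0.1114 Fu 3.9 Fv -3.3 T [-0.84 -0.24  0.52] -23.4 0.0232
```

```bash
python3 - <<'E'
from h import *
a=-19.5; u=U(a)
r.reach([*(N-.112*u),.242],[180,0,a]); pose()
for x in (.135,.185):
    r.servo_line([*(N-x*u),.242],speed=.08); pose()
p=N-.185*u
r.servo_line([*p,.32],speed=.2)
g=[.4656,-.41]
r.reach([*g,.30],[180,0,38.5])
r.servo_line([*g,.192],speed=.15)
r.servo_line([*g,.1855],speed=.03); pose()
r.let_go(); pose()
r.servo_line([*g,.32],speed=.2)
r.reach([*N,.40],[180,0,40.5]); r.wait(.2); pose()
s=snap('wrist','w6.png'); snap('top','t6.png')
w=cv2.resize(cv2.imread('pics/w6.png')[140:240,225:335],(440,400),interpolation=cv2.INTER_CUBIC)
t=cv2.resize(cv2.imread('pics/t6.png')[130:290,100:400],(360,192),interpolation=cv2.INTER_AREA)
b=np.zeros((400,800,3),np.uint8);b[:,:440]=w;b[:192,440:]=t;cv2.imwrite('pics/v6.png',b)
E
```

```text
t45.2 [0.5219 0.0443 0.2423] [-1.799e+02 -1.000e-01 -1.960e+01] F [ 5.  -2.  -3.3] T [-0.09 -0.73  0.15] op 0.0234 gf 60.0
t45.6 [0.4995 0.0525 0.2418] [-1.80e+02  1.00e-01 -1.95e+01] F [-1.2 -0.2 -1.8] T [ 0.16  0.32 -0.06] op 0.0235 gf 60.0
t46.4 [0.4528 0.0688 0.2422] [-180.    -0.   -19.5] F [-0.   0.  -2.3] T [ 0.05  0.1  -0.02] op 0.0236 gf 60.0
t49.9 [ 0.4656 -0.41    0.1856] [180.   -0.   38.5] F [-0.5  0.8 -2.6] T [-0.02  0.03 -0.01] op 0.0235 gf 60.0
t51.0 [ 0.4656 -0.41    0.1855] [-180.    -0.    38.5] F [-0.  -0.3  0.3] T [-0.01 -0.    0.01] op 0.0879 gf 0.0
t53.7 [0.627  0.0061 0.3998] [-180.     0.    40.4] F [ 0.7  0.5 -0.3] T [ 0.01  0.02 -0.02] op 0.0878 gf 0.0
```

View pics/v6.png

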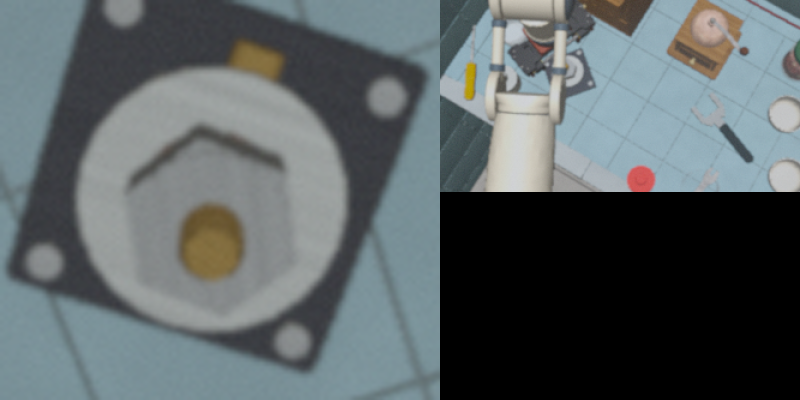

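The nut's flats are now at about 46° (mod 60) and were at about 49° before. With the steady torque over the sweep, that means about 63° (1.1 rad) of tightening. The spanner lies on the counter and the cap stands left of the block, so I'm handing in.

```bash
python3 -c "
from h import *
print(r.hand_in())"
```

```text
the job is handed in; nothing more can be done
None
```

I handed the job in at about 54 s, with no verdict returned: the dust cap stands on the counter, the nut was run hand-tight with the fingers and tightened about 1.1 rad (my estimate) with the big spanner, and the spanner is back flat on the counter.

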